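# Restock the jar display in the carrier's order

### The arm

A 7-joint arm with a two-finger parallel gripper is mounted at the origin on the work surface. World frame = base frame: x ahead of the robot, y to its left, z up, the work surface at z = 0. Lengths are in m, angles in rad, forces in N, time in s.
With the tool pointing down it reaches from about 0.4 to 0.85 m from the base axis. Payload 10.4 kg.
Tool frame: the origin (TCP) lies between the finger pads; the fingertips stand 11 mm ahead of it and the grasp point (between the pads) lies 8 mm behind it (tip_reach is the distance from the TCP to the fingertips, in m); z points along the fingers, y is the line along which they close (so a half turn about z gives the same grasp; the last joint's range is limited). The gripper opens to 85 mm and grips with 20 to 120 N. Pads are 22 mm wide; open, the fingers measure 114 mm over their backs; the gripper's body (76 mm by 85 mm) begins 54 mm behind the grasp point. The pads swing forward as they close: fully open they stand 13 mm farther back than shut.
Start: joints at [-1.285, 0.332, -0.065, 1.46, 0.022, 1.35, -0.088], TCP at [0.19, 0.595, 0.242] pointing down, gripper open.
Joint ranges: [-2.6, 2.6], [-0.5, 2.12], [-1.47, 1.34], [0.16, 2.42], [-1.27, 4.41], [0.06, 2.06], [-2.6, 2.6]. Speed limits (rad/s): [2.22, 2.22, 2.79, 2.79, 3.14, 3.14, 3.14].

### API

Orientations are given as a unit quaternion [x, y, z, w].
In Python, from workcell import * gives the robot as it stands.
- The arm moves only by the shell command python3 -m inch 'ROWS' [OPENING] [FORCE]. ROWS is JSON, a list of rows, each an object with "slide": the shift along the world's x, y, z in m, a list of three; "yaw": the turn about the world's z in rad. A call has 1 to 20 rows; each row is the pose to reach, as a shift and turn from the pose commanded when the call began; what a row does not reach only later rows make up. A row lasts 1/12 s, in which the tool goes at most 41.7 mm and 7.16 degrees, less where a joint would pass 70% of its speed; a pose out of reach is approached as far as the arm can. A call with a gripper value outside its range is refused whole. OPENING is the closure in counts, from 0 (fully open) to 255 (shut), set as the call begins (- or left out, the last holds). The fingers move at their own pace and stop on an object; FORCE is the grip in N (left out, the last holds). Time passes only in rows, so rows that repeat a pose let the fingers close. It gives the time, the measured TCP pose, the force, the opening and the grip force at its end, in the units of the state.
- get_obs(): the state, without advancing time (a new reading comes with each control period).
- camera(name): name is "scene" or "top"; returns a dict with "frame" (384x512x3 uint8, red, green, blue), "fx", "fy", "cx", "cy" (pixels), "extrinsics" (4x4, takes a point from world to camera coordinates). Camera axes: x right, y down, z forward; pixel columns grow to the right and rows downward; lengths in m; the calibration is good to about 2 mm. A picture is of the moment at which its call begins. There is no depth.
- hand_in(): hands the job in; it is judged then, once.
The state is a dict: "clock": time; "joint_pos": joint angles; "joint_velocities": joint speeds; "tau": joint torques, N m; "position": TCP position; "ee_rot": TCP orientation; "ft_force": force on the tool from outside, world axes, zero at the start; "torque": the same for the moment, N m; "grip_width": opening from 0.0 (shut) to 1.0 (fully open); "grasp_force": force on a finger pad.
Only numpy, scipy, OpenCV 4.12 (cv2) and the standard library are available. Lean on these libraries where they do the work, as an engineer would, in place of code of your own. Each camera call takes 0.05 s, during which the arm holds its last target. There are 200 camera calls.

### The job

Move the four jars from the wooden carrier into the white display rack, one jar to a well, keeping their order as counted from the blue ends: the jar that stood next to the carrier's blue end block goes into the well next to the rack's blue block, and the others follow in turn. Leave every jar standing upright on the floor of its well; do not tip a jar over or drop one.

Things in the scene. Friction and masses are not known exactly. Their poses are not given: they have to be found in the camera images.
- jar_red: glass jar with a red lid and a paper band, an upright cylinder 50 mm in diameter, 88 mm tall, 0.15 to 0.3 kg; origin at the centre of its underside. At the start it stands in one of the carrier's wells.
- jar_yellow: glass jar with a yellow lid and a paper band, an upright cylinder 50 mm in diameter, 88 mm tall, 0.15 to 0.3 kg; origin at the centre of its underside. At the start it stands in one of the carrier's wells.
- jar_green: glass jar with a green lid and a paper band, an upright cylinder 50 mm in diameter, 88 mm tall, 0.15 to 0.3 kg; origin at the centre of its underside. At the start it stands in one of the carrier's wells.
- jar_black: glass jar with a black lid and a paper band, an upright cylinder 50 mm in diameter, 88 mm tall, 0.15 to 0.3 kg; origin at the centre of its underside. At the start it stands in one of the carrier's wells.
- carrier: wooden carrier, fixed: four 67 mm square wells in a row along its y, centres at y = +108, +36, -36, -108 mm and x = 0, floor 8 mm and rims 22 mm above its origin (underside centre, on the table). End blocks 30 mm high: blue at the +y end, brown at the other. Beside each well, at x = +56 mm, a ticket in the colour of the lid of the jar that starts there.
- ticket_red: red price ticket, 28 by 46 mm, 18 mm high, fixed on the carrier's ledge beside the well where the red-lidded jar starts, 56 mm along the carrier's +x from that well's centre; it stays there. Origin at the centre of its underside, axes as the carrier's. (The black-lidded jar has a black ticket, not listed.)
- ticket_yellow: yellow price ticket, 28 by 46 mm, 18 mm high, fixed on the carrier's ledge beside the well where the yellow-lidded jar starts, 56 mm along the carrier's +x from that well's centre; it stays there. Origin at the centre of its underside, axes as the carrier's. (The black-lidded jar has a black ticket, not listed.)
- ticket_green: green price ticket, 28 by 46 mm, 18 mm high, fixed on the carrier's ledge beside the well where the green-lidded jar starts, 56 mm along the carrier's +x from that well's centre; it stays there. Origin at the centre of its underside, axes as the carrier's. (The black-lidded jar has a black ticket, not listed.)
- rack: white display rack, fixed: four 67 mm square wells in a row along its y, centres at y = +108, +36, -36 and -108 mm and x = 0, walls 5 mm, floor 8 mm above its origin, rims 22 mm above it. Origin at the centre of its underside, on the table; 77 mm by 358 mm over all with a ledge at each end.
- blue_block: blue block, 70 by 26 by 24 mm high, fixed on the ledge at one end of the display rack (at rack y = +162 or -162 mm; a white block is at the other end); origin at the centre of its underside.
Not all that is in view belongs to the job. Of the things like the jar_yellow, leave any that is pink; of the rest the larger one is meant.

How it is judged:
By the outcome, as a careful person would: the job done as asked, in the order asked, and still so for the second after the job is handed in, with the robot touching nothing.
It also fails if it takes over 99 s, if anything falls off the work surface, if the arm or the gripper's body presses on something with over 40 N, if the wrist force passes 120 N, or if a joint passes its speed limit or range.

## Working session

There is one attempt and no reset: what is moved stays moved. The work goes in short steps, Python scripts to look and compute and a shell command to move; the robot and the scene stay as the last step left them, time stands still between calls to the robot, and variables do not carry over. Pictures are saved under pics/ and viewed, at most 14 in all, crops included, and the job is handed in when it is done.

```bash
ls; mkdir -p pics; python3 - <<'E'
from workcell import *
import cv2,json
for n in("scene","top"):
    c=camera(n);cv2.imwrite(f"pics/{n}0.png",cv2.resize(c["frame"][:,:,::-1],None,fx=1.5,fy=1.5))
    print(n,c["fx"],c["fy"],c["cx"],c["cy"],c["extrinsics"].tolist() if hasattr(c["extrinsics"],'tolist') else c["extrinsics"])
o=get_obs();print(o)
E
```

```text
pics
scene 470.7233304511398 470.7233304511398 257.519751406482 192.39027501509122 [[-0.2208143582944783, 0.9753091047623674, 0.0036289583391215224, 0.227062335047935], [0.7640064505767047, 0.17528490919648773, -0.6209423033464256, -0.42374486487933377], [-0.6062467836188353, -0.1343404286713732, -0.7838478720875681, 1.2466409176211828], [0.0, 0.0, 0.0, 1.0]]
top 385.2441021811914 385.2441021811914 255.86810431992305 190.79567480777465 [[0.024624675969300677, -0.9995754249426989, -0.015575467377566344, -0.09200033513089494], [-0.9979489455350699, -0.023657740191974672, -0.05948288354183261, 0.5906580486803805], [0.05908914823255735, 0.017008267978595504, -0.9981078054907292, 0.7307678185664561], [0.0, 0.0, 0.0, 1.0]]
{'clock': 0.1, 'joint_pos': array([-1.28459655,  0.33281891, -0.06465539,  1.46085061,  0.0216458 ,
        1.34995156, -0.0884568 ]), 'joint_velocities': array([-0.00075024, -0.00230051,  0.00139458, -0.00305473,  0.00043025,
       -0.00083064, -0.00039595]), 'tau': array([ 1.46278857e-03, -6.26754570e+01,  4.92181687e-02, -3.92423522e+01,
        1.62729516e-02,  7.03710626e-03,  3.90475543e-05]), 'position': array([0.18988853, 0.59510457, 0.24159223]), 'ee_rot': array([ 1.53772217e-01,  9.88106098e-01, -6.65038695e-04, -4.22357165e-05]), 'ft_force': array([ 0.16785381,  0.37572825, -0.82012832]), 'torque': array([-0.01891213, -0.00502256,  0.05133384]), 'grasp_force': 0.0, 'grip_width': 0.997822645619594}
```

View pics/scene0.png

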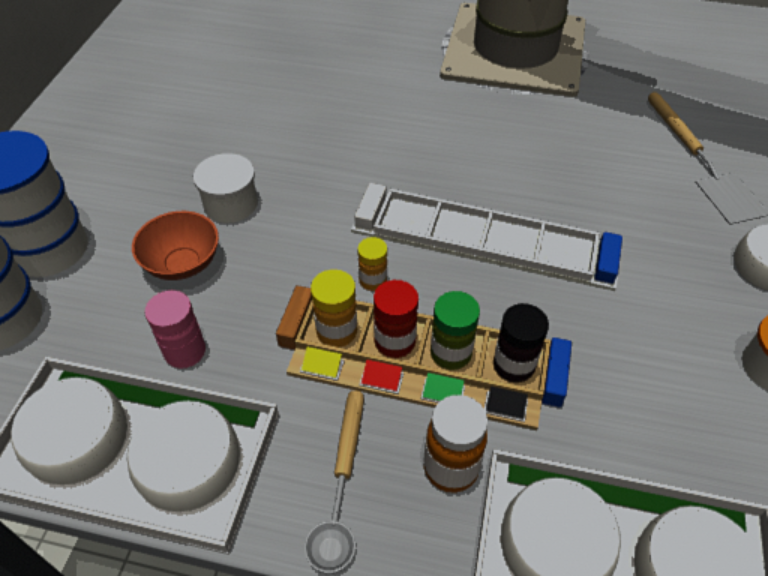

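View pics/top0.png

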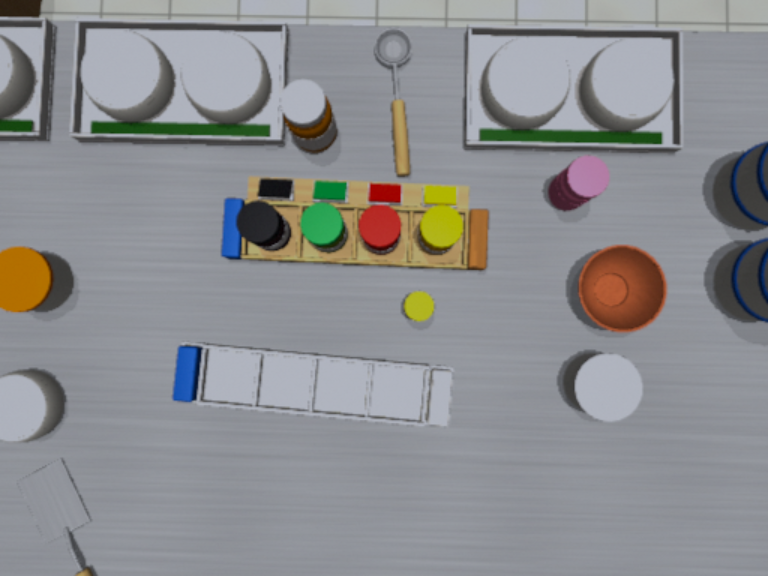

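The scene picture shows, from the carrier's blue end, black (520,340), green (455,330), red (396,318) and yellow (334,305). The rack's blue block is at the same +y end, at (608,256). A small yellow jar at (372,262) is a distractor, and it stands between carrier and rack, so I'll carry the jars over it.

```bash
cat > h.py <<'E'
import numpy as np,cv2
from workcell import *
def ray(c,uv,z):
    E=np.array(c["extrinsics"]);R,t=E[:3,:3],E[:3,3]
    o=-R.T@t;d=R.T@np.array([(uv[0]-c["cx"])/c["fx"],(uv[1]-c["cy"])/c["fy"],1])
    return o+d*(z-o[2])/d[2]
def proj(c,p):
    E=np.array(c["extrinsics"]);q=E[:3,:3]@np.array(p)+E[:3,3]
    return np.array([c["fx"]*q[0]/q[2]+c["cx"],c["fy"]*q[1]/q[2]+c["cy"]])
def blobs(m,amin):
    n,l,s,ce=cv2.connectedComponentsWithStats(m.astype(np.uint8))
    return [(s[i,4],ce[i],s[i,:4],l==i) for i in range(1,n) if s[i,4]>=amin]
E
python3 - <<'E'
from h import *
C={n:camera(n) for n in("top","scene")}
for n,c in C.items():
    hsv=cv2.cvtColor(c["frame"],cv2.COLOR_RGB2HSV);H,S,V=[hsv[:,:,i].astype(int) for i in range(3)]
    M={"blue":(abs(H-112)<12)&(S>150)&(V>60),"red":((H<4)|(H>176))&(S>190)&(V>90),"yellow":(abs(H-29)<4)&(S>180)&(V>120),
       "green":(abs(H-65)<14)&(S>150)&(V>90),"black":(V<32),"brown":(abs(H-11)<5)&(S>150)&(V>90)}
    E=np.array(c["extrinsics"]);print(n,"cam",(-E[:3,:3].T@E[:3,3]).round(3))
    for k,m in M.items():
        for a,ce,bb,l in blobs(m,60):
            if a<3000: print(k,a,ce.round(1),bb, "z.096",ray(c,ce,.096)[:2].round(3),"z.03",ray(c,ce,.03)[:2].round(3))
f=C["top"]["frame"];cv2.imwrite("pics/rack.png",cv2.resize(f[220:290,105:315,::-1],None,fx=3.8,fy=3.8,interpolation=cv2.INTER_CUBIC))
E
```

```text
top cam [ 0.549 -0.09   0.763]
blue 64 [508.5 113.3] [506  97   6  34] z.096 [ 0.733 -0.515] z.03 [ 0.752 -0.557]
blue 119 [495.5 126.2] [488  99  24  51] z.096 [ 0.71  -0.492] z.03 [ 0.726 -0.532]
blue 424 [154.2 152.6] [148 133  14  39] z.096 [0.651 0.101] z.03 [0.661 0.12 ]
blue 137 [496.9 185.9] [489 159  23  56] z.096 [ 0.606 -0.493] z.03 [ 0.612 -0.533]
blue 63 [509.  182.9] [507 168   5  31] z.096 [ 0.612 -0.514] z.03 [ 0.618 -0.556]
blue 483 [123.6 248.8] [116 231  16  37] z.096 [0.482 0.147] z.03 [0.476 0.171]
red 226 [256.4 128.4] [246 123  21  12] z.096 [ 0.697 -0.077] z.03 [ 0.712 -0.076]
red 610 [252.9 150.4] [239 137  28  28] z.096 [ 0.659 -0.072] z.03 [ 0.669 -0.07 ]
yellow 878 [293.8 144.5] [280 124  29  41] z.096 [ 0.67  -0.143] z.03 [ 0.683 -0.148]
yellow 287 [279.  203.8] [270 195  19  19] z.096 [ 0.566 -0.12 ] z.03 [ 0.568 -0.122]
green 230 [219.5 126.7] [209 121  22  12] z.096 [ 0.699 -0.013] z.03 [ 0.714 -0.005]
green 602 [214.1 148.9] [201 135  28  28] z.096 [ 0.66  -0.004] z.03 [0.671 0.004]
black 212 [182.8 125.2] [173 120  21  11] z.096 [0.701 0.052] z.03 [0
[... 1333 characters left out ...]
.096 [ 0.108 -0.017] z.03 [-0.002 -0.021]
black 997 [348.2 221.5] [332 203  34  38] z.096 [0.678 0.069] z.03 [0.629 0.074]
black 130 [340.3 249.2] [329 239  28  16] z.096 [0.732 0.062] z.03 [0.69  0.067]
black 381 [337.4 267.6] [325 258  26  20] z.096 [0.765 0.062] z.03 [0.726 0.066]
black 762 [ 13.6 371.5] [  0 348  42  36] z.096 [ 1.008 -0.326] z.03 [ 0.995 -0.363]
brown 1683 [118.  161.4] [ 88 141  57  42] z.096 [ 0.639 -0.341] z.03 [ 0.587 -0.379]
brown 399 [195.9 207.7] [184 191  23  34] z.096 [ 0.706 -0.176] z.03 [ 0.66  -0.197]
brown 60 [509.4 221.1] [507 211   5  22] z.096 [0.619 0.32 ] z.03 [0.565 0.352]
brown 90 [299.1 301.2] [287 289  29  18] z.096 [0.831 0.015] z.03 [0.799 0.015]
```

View pics/rack.png

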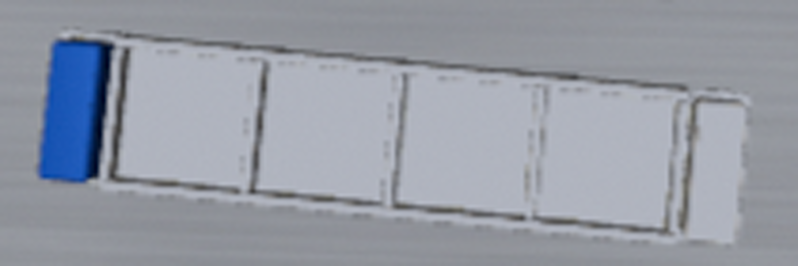

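The crop shows the rack's well dividers at crop x of about 254, 396 and 538, with end walls at about 112 and 680 and the centre near (392,139). The blue block is at the left end, which is +y.

```bash
python3 - <<'E'
from h import *
from scipy.spatial.transform import Rotation as Ro
c=camera("top");s=camera("scene")
g=lambda u,v:ray(c,(u/3.8+105-.37,v/3.8+220-.37),.022)[:2]
a,m,b=g(110,113),g(392,138.5),g(676,165);print("rack",a.round(4),m.round(4),b.round(4),np.linalg.norm(a-b))
d=(a-b)/np.linalg.norm(a-b);print("rack yaw",np.arctan2(-d[0],d[1]).round(3))
for y in(.108,.036,-.036,-.108): print("well",((a+b+m)/3+y*d).round(4), "block", ((a+b)/2+.162*d).round(4) if y>.1 else "")
# black lid: dark circle in top view
hsv=cv2.cvtColor(c["frame"],cv2.COLOR_RGB2HSV)
for n,cc,box,z in(("top",c,(155,130,190,165),0),):
    x0,y0,x1,y1=box;v=cv2.cvtColor(cc["frame"],cv2.COLOR_RGB2GRAY)[y0:y1,x0:x1]
    for r in(cv2.HoughCircles(cv2.resize(v,None,fx=4,fy=4,interpolation=cv2.INTER_CUBIC),cv2.HOUGH_GRADIENT,1,80,param1=80,param2=15,minRadius=50,maxRadius=66)): print(r[0],ray(cc,(r[0][0]/4+x0,r[0][1]/4+y0),.096)[:2].round(4))
H,S,V=cv2.split(hsv);f=c["frame"]
m=((abs(H.astype(int)-29)<4)&(S>180)&(V>120));m[:138]=0
x=[q for q in blobs(m,300)][0];print("yellow",x[0],x[2],ray(c,x[1],.096)[:2].round(4))
o=get_obs();print("tool yaw",Ro.from_quat(o["ee_rot"]).as_matrix().round(3).tolist(),o["position"])
E
```

```text
rack [0.4743 0.1541] [0.4652 0.011 ] [ 0.4558 -0.1319] 0.28665145969265265
rack yaw -0.064
well [0.472  0.1189] block [0.4755 0.1728]
well [0.4674 0.047 ] block 
well [ 0.4628 -0.0248] block 
well [ 0.4582 -0.0967] block 
[68.5 73.5 58.8] [0.659  0.0695]
yellow 616 [280 138  29  27] [ 0.6597 -0.1439]
tool yaw [[-0.953, 0.304, -0.0], [0.304, 0.953, -0.0], [-0.0, -0.0, -1.0]] [0.18991168 0.59534466 0.24206423]
```

```bash
python3 -m inch '[{"slide":[0.47,-0.527,0.02],"yaw":-1.305},{"slide":[0.47,-0.527,0.02],"yaw":-1.305},{"slide":[0.47,-0.527,0.02],"yaw":-1.305},{"slide":[0.47,-0.527,0.02],"yaw":-1.305},{"slide":[0.47,-0.527,0.02],"yaw":-1.305},{"slide":[0.47,-0.527,0.02],"yaw":-1.305},{"slide":[0.47,-0.527,0.02],"yaw":-1.305},{"slide":[0.47,-0.527,0.02],"yaw":-1.305},{"slide":[0.47,-0.527,0.02],"yaw":-1.305},{"slide":[0.47,-0.527,0.02],"yaw":-1.305},{"slide":[0.47,-0.527,0.02],"yaw":-1.305},{"slide":[0.47,-0.527,0.02],"yaw":-1.305},{"slide":[0.47,-0.527,0.02],"yaw":-1.305},{"slide":[0.47,-0.527,0.02],"yaw":-1.305},{"slide":[0.47,-0.527,0.02],"yaw":-1.305},{"slide":[0.47,-0.527,0.02],"yaw":-1.305},{"slide":[0.47,-0.527,0.02],"yaw":-1.305},{"slide":[0.47,-0.527,0.02],"yaw":-1.305},{"slide":[0.47,-0.527,0.02],"yaw":-1.305},{"slide":[0.47,-0.527,0.02],"yaw":-1.305}]' 0 40
```

```text
clock: 1.97
position: [0.6598, 0.0689, 0.262]
ee_rot: [0.722, 0.692, -0.0, -0.0]
ft_force: [-0.4, 0.4, -0.0]
grip_width: 1.003
grasp_force: 0.0
```

```bash
python3 -m inch '[{"slide":[0,-0.001,-0.04]},{"slide":[0,-0.001,-0.08]},{"slide":[0,-0.001,-0.11]},{"slide":[0,-0.001,-0.14]},{"slide":[0,-0.001,-0.17]},{"slide":[0,-0.001,-0.19]},{"slide":[0,-0.001,-0.21]},{"slide":[0,-0.001,-0.21]},{"slide":[0,-0.001,-0.21]}]' 0 && python3 - <<'E'
from h import *
cv2.imwrite("pics/g1.png",cv2.resize(camera("scene")["frame"][80:320,150:470,::-1],None,fx=2.4,fy=2.4))
E
```

```text
invalid input
```

Yaw has to be given in every row.

```bash
python3 -m inch '[{"slide":[0,-0.001,-0.04],"yaw":0},{"slide":[0,-0.001,-0.08],"yaw":0},{"slide":[0,-0.001,-0.11],"yaw":0},{"slide":[0,-0.001,-0.14],"yaw":0},{"slide":[0,-0.001,-0.17],"yaw":0},{"slide":[0,-0.001,-0.19],"yaw":0},{"slide":[0,-0.001,-0.21],"yaw":0},{"slide":[0,-0.001,-0.21],"yaw":0},{"slide":[0,-0.001,-0.21],"yaw":0}]' 0 && python3 - <<'E'
from h import *
cv2.imwrite("pics/g1.png",cv2.resize(camera("scene")["frame"][80:320,150:470,::-1],None,fx=2.4,fy=2.4))
E
```

```text
clock: 2.72
position: [0.6589, 0.0692, 0.0521]
ee_rot: [0.721, 0.693, -0.0, -0.001]
ft_force: [0.2, 0.1, 1.1]
grip_width: 1.003
grasp_force: 0.0
```

View pics/g1.png

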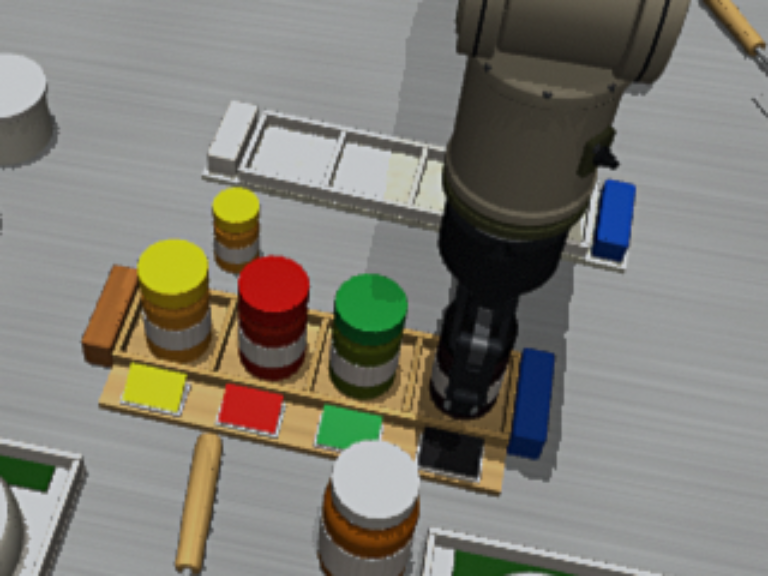

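The gripper straddles the black jar at about (475,370) and is clear of its neighbours, so I'll close it.

```bash
python3 -m inch '[{"slide":[0,0,0],"yaw":0},{"slide":[0,0,0],"yaw":0},{"slide":[0,0,0],"yaw":0},{"slide":[0,0,0],"yaw":0},{"slide":[0,0,0],"yaw":0},{"slide":[0,0,0],"yaw":0},{"slide":[0,0,0],"yaw":0},{"slide":[0,0,0],"yaw":0},{"slide":[0,0,0],"yaw":0},{"slide":[0,0,0],"yaw":0}]' 255 40
```

```text
clock: 3.6
position: [0.6606, 0.0677, 0.0538]
ee_rot: [0.722, 0.692, 0.001, 0.0]
ft_force: [-1.4, 0.4, 5.8]
grip_width: 0.576
grasp_force: 39.7
```

```bash
python3 -m inch '[{"slide":[0,0,0.02],"yaw":0},{"slide":[0,0,0.05],"yaw":0},{"slide":[0,0,0.08],"yaw":0},{"slide":[0,0,0.1],"yaw":0},{"slide":[-0.03,0.01,0.1],"yaw":0},{"slide":[-0.06,0.018,0.1],"yaw":0},{"slide":[-0.095,0.027,0.1],"yaw":0},{"slide":[-0.13,0.036,0.1],"yaw":0},{"slide":[-0.16,0.044,0.1],"yaw":0},{"slide":[-0.18,0.049,0.1],"yaw":0},{"slide":[-0.188,0.051,0.1],"yaw":0},{"slide":[-0.188,0.051,0.1],"yaw":0},{"slide":[-0.188,0.051,0.1],"yaw":0},{"slide":[-0.188,0.051,0.1],"yaw":0}]' && python3 - <<'E'
from h import *
cv2.imwrite("pics/g2.png",cv2.resize(camera("scene")["frame"][60:300,190:510,::-1],None,fx=2.4,fy=2.4))
E
```

```text
clock: 4.77
position: [0.4732, 0.118, 0.1527]
ee_rot: [0.722, 0.691, 0.0, 0.0]
ft_force: [0.5, 0.1, -1.9]
grip_width: 0.574
grasp_force: 41.7
```

View pics/g2.png

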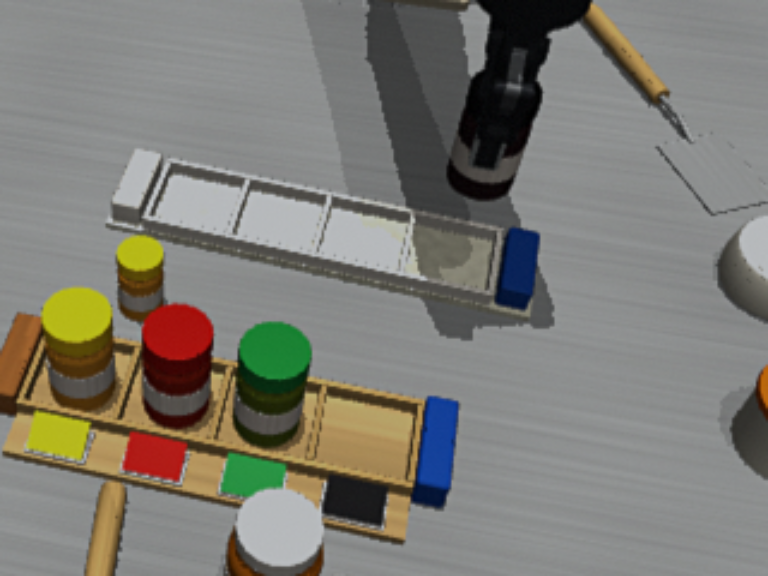

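The black jar hangs upright at (485,150), and the carrier's well 1 is empty. I'll lower it, release it and rise.

```bash
python3 -m inch '[{"slide":[0,0,-0.03],"yaw":0},{"slide":[0,0,-0.06],"yaw":0},{"slide":[0,0,-0.08],"yaw":0},{"slide":[0,0,-0.088],"yaw":0},{"slide":[0,0,-0.093],"yaw":0},{"slide":[0,0,-0.097],"yaw":0},{"slide":[0,0,-0.1],"yaw":0},{"slide":[0,0,-0.1],"yaw":0},{"slide":[0,0,-0.1],"yaw":0}]' && python3 - <<'E'
from h import *
cv2.imwrite("pics/g3.png",cv2.resize(camera("top")["frame"][190:310,90:250,::-1],None,fx=4,fy=4))
E
```

```text
clock: 5.57
position: [0.4732, 0.1187, 0.0536]
ee_rot: [0.722, 0.692, 0.001, 0.0]
ft_force: [1.3, -0.7, 2.1]
grip_width: 0.581
grasp_force: 41.7
```

View pics/g3.png

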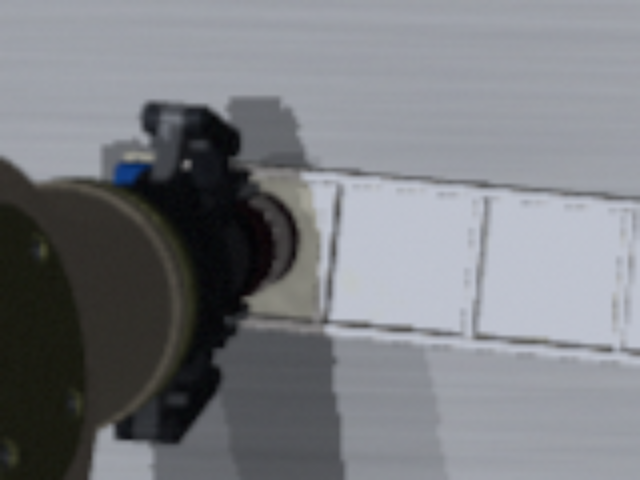

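The jar sits inside the well, clear of the divider, and the force shows floor contact. I'll release it and go to green.

```bash
python3 -m inch '[{"slide":[0,0,0],"yaw":0},{"slide":[0,0,0],"yaw":0},{"slide":[0,0,0],"yaw":0},{"slide":[0,0,0],"yaw":0},{"slide":[0,0,0],"yaw":0},{"slide":[0,0,0],"yaw":0},{"slide":[0,0,0.02],"yaw":0},{"slide":[0,0,0.05],"yaw":0},{"slide":[0,0,0.08],"yaw":0},{"slide":[0,0,0.11],"yaw":0},{"slide":[0.03,-0.02,0.11],"yaw":0},{"slide":[0.06,-0.04,0.11],"yaw":0},{"slide":[0.09,-0.06,0.11],"yaw":0},{"slide":[0.12,-0.08,0.11],"yaw":0},{"slide":[0.15,-0.1,0.11],"yaw":0},{"slide":[0.175,-0.116,0.11],"yaw":0},{"slide":[0.189,-0.123,0.11],"yaw":0},{"slide":[0.189,-0.123,0.11],"yaw":0},{"slide":[0.189,-0.123,0.11],"yaw":0}]' 0 && python3 - <<'E'
from h import *
cv2.imwrite("pics/g4.png",cv2.resize(camera("scene")["frame"][60:300,190:510,::-1],None,fx=2.4,fy=2.4))
E
```

```text
clock: 7.2
position: [0.661, -0.0052, 0.1616]
ee_rot: [0.723, 0.691, -0.001, -0.0]
ft_force: [-0.0, 0.2, 0.3]
grip_width: 1.0
grasp_force: 0.0
```

View pics/g4.png

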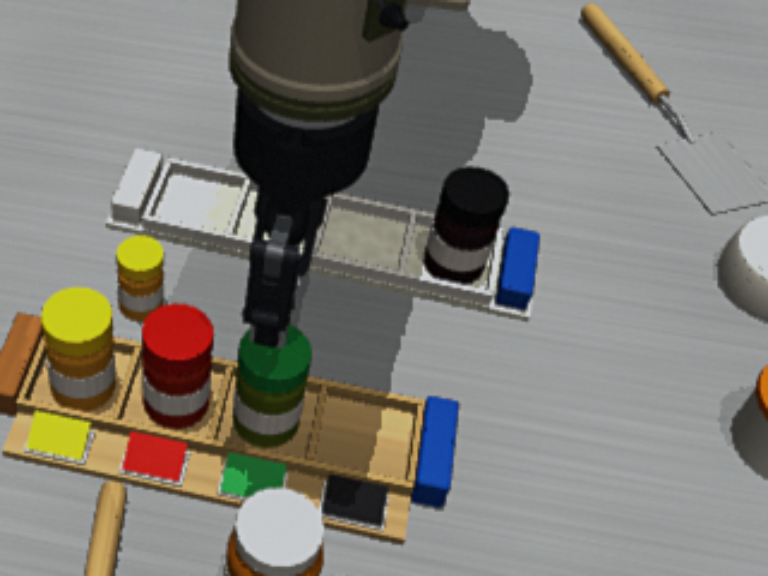

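The black jar stands upright in the rack's blue-end well at (467,225), and the gripper is centred over green at (275,350).

```bash
python3 -m inch '[{"slide":[0,0,-0.03],"yaw":0},{"slide":[0,0,-0.06],"yaw":0},{"slide":[0,0,-0.085],"yaw":0},{"slide":[0,0,-0.1],"yaw":0},{"slide":[0,0,-0.11],"yaw":0},{"slide":[0,0,-0.11],"yaw":0},{"slide":[0,0,-0.11],"yaw":0}]' 0; python3 -m inch '[{"slide":[0,0,0],"yaw":0},{"slide":[0,0,0],"yaw":0},{"slide":[0,0,0],"yaw":0},{"slide":[0,0,0],"yaw":0},{"slide":[0,0,0],"yaw":0},{"slide":[0,0,0],"yaw":0},{"slide":[0,0,0],"yaw":0},{"slide":[0,0,0],"yaw":0},{"slide":[0,0,0.02],"yaw":0},{"slide":[0,0,0.05],"yaw":0},{"slide":[0,0,0.08],"yaw":0},{"slide":[0,0,0.1],"yaw":0},{"slide":[0,0,0.1],"yaw":0},{"slide":[0,0,0.1],"yaw":0}]' 255 40
```

```text
clock: 7.83
position: [0.6609, -0.004, 0.053]
ee_rot: [0.722, 0.692, 0.0, -0.0]
ft_force: [0.4, -0.3, 1.6]
grip_width: 1.001
grasp_force: 0.0
clock: 9.0
position: [0.6615, -0.0046, 0.1536]
ee_rot: [0.722, 0.692, 0.001, 0.001]
ft_force: [-0.6, -0.1, -1.8]
grip_width: 0.575
grasp_force: 42.0
```

Green is held. Next I'll carry it to well 2 and lower it.

```bash
python3 -m inch '[{"slide":[-0.03,0.009,0],"yaw":0},{"slide":[-0.06,0.017,0],"yaw":0},{"slide":[-0.095,0.026,0],"yaw":0},{"slide":[-0.13,0.035,0],"yaw":0},{"slide":[-0.16,0.043,0],"yaw":0},{"slide":[-0.182,0.049,0],"yaw":0},{"slide":[-0.194,0.0515,0],"yaw":0},{"slide":[-0.194,0.0515,0],"yaw":0},{"slide":[-0.194,0.0515,0],"yaw":0},{"slide":[-0.194,0.0515,-0.03],"yaw":0},{"slide":[-0.194,0.0515,-0.06],"yaw":0},{"slide":[-0.194,0.0515,-0.08],"yaw":0},{"slide":[-0.194,0.0515,-0.088],"yaw":0},{"slide":[-0.194,0.0515,-0.093],"yaw":0},{"slide":[-0.194,0.0515,-0.097],"yaw":0},{"slide":[-0.194,0.0515,-0.1],"yaw":0},{"slide":[-0.194,0.0515,-0.1],"yaw":0},{"slide":[-0.194,0.0515,-0.1],"yaw":0}]'
```

```text
clock: 10.5
position: [0.4681, 0.047, 0.0535]
ee_rot: [0.722, 0.692, 0.001, 0.0]
ft_force: [-1.4, -1.1, 4.8]
grip_width: 0.573
grasp_force: 42.7
```

```bash
python3 -m inch '[{"slide":[0,0,0],"yaw":0},{"slide":[0,0,0],"yaw":0},{"slide":[0,0,0],"yaw":0},{"slide":[0,0,0],"yaw":0},{"slide":[0,0,0],"yaw":0},{"slide":[0,0,0],"yaw":0},{"slide":[0,0,0.02],"yaw":0},{"slide":[0,0,0.05],"yaw":0},{"slide":[0,0,0.08],"yaw":0},{"slide":[0,0,0.11],"yaw":0},{"slide":[0.03,-0.02,0.11],"yaw":0},{"slide":[0.06,-0.04,0.11],"yaw":0},{"slide":[0.09,-0.06,0.11],"yaw":0},{"slide":[0.12,-0.08,0.11],"yaw":0},{"slide":[0.15,-0.1,0.11],"yaw":0},{"slide":[0.178,-0.113,0.11],"yaw":0},{"slide":[0.193,-0.12,0.11],"yaw":0},{"slide":[0.193,-0.12,0.11],"yaw":0},{"slide":[0.193,-0.12,0.11],"yaw":0}]' 0 && python3 - <<'E'
from h import *
cv2.imwrite("pics/g5.png",cv2.resize(camera("scene")["frame"][60:300,190:510,::-1],None,fx=2.4,fy=2.4))
E
```

```text
clock: 12.08
position: [0.6599, -0.0737, 0.1615]
ee_rot: [0.722, 0.691, -0.001, -0.0]
ft_force: [-0.4, -0.0, 0.2]
grip_width: 1.002
grasp_force: 0.0
```

View pics/g5.png

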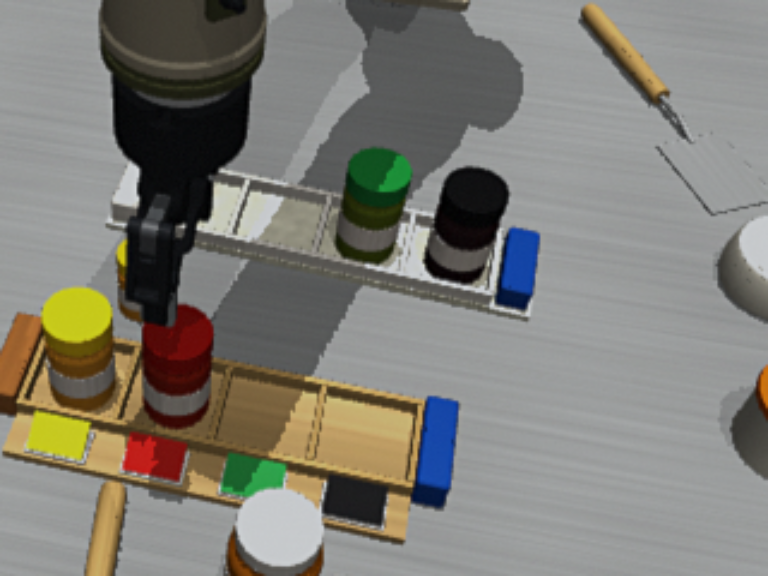

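Green stands upright in well 2 at (375,205), and the gripper is over red. I'll grasp red.

```bash
python3 -m inch '[{"slide":[0,0,-0.03],"yaw":0},{"slide":[0,0,-0.06],"yaw":0},{"slide":[0,0,-0.085],"yaw":0},{"slide":[0,0,-0.1],"yaw":0},{"slide":[0,0,-0.11],"yaw":0},{"slide":[0,0,-0.11],"yaw":0},{"slide":[0,0,-0.11],"yaw":0}]' 0; python3 -m inch '[{"slide":[0,0,0],"yaw":0},{"slide":[0,0,0],"yaw":0},{"slide":[0,0,0],"yaw":0},{"slide":[0,0,0],"yaw":0},{"slide":[0,0,0],"yaw":0},{"slide":[0,0,0],"yaw":0},{"slide":[0,0,0],"yaw":0},{"slide":[0,0,0],"yaw":0},{"slide":[0,0,0.02],"yaw":0},{"slide":[0,0,0.05],"yaw":0},{"slide":[0,0,0.08],"yaw":0},{"slide":[0,0,0.1],"yaw":0},{"slide":[0,0,0.1],"yaw":0},{"slide":[0,0,0.1],"yaw":0}]' 255 40
```

```text
clock: 12.72
position: [0.6602, -0.0729, 0.0533]
ee_rot: [0.722, 0.692, 0.0, 0.0]
ft_force: [0.1, -1.4, 1.4]
grip_width: 0.999
grasp_force: 0.0
clock: 13.88
position: [0.6603, -0.0731, 0.1532]
ee_rot: [0.722, 0.692, 0.001, 0.001]
ft_force: [-0.3, 0.2, -4.2]
grip_width: 0.574
grasp_force: 42.6
```

```bash
python3 -m inch '[{"slide":[-0.03,0.009,0],"yaw":0},{"slide":[-0.06,0.017,0],"yaw":0},{"slide":[-0.095,0.026,0],"yaw":0},{"slide":[-0.13,0.034,0],"yaw":0},{"slide":[-0.162,0.041,0],"yaw":0},{"slide":[-0.185,0.046,0],"yaw":0},{"slide":[-0.1975,0.048,0],"yaw":0},{"slide":[-0.1975,0.048,0],"yaw":0},{"slide":[-0.1975,0.048,0],"yaw":0},{"slide":[-0.1975,0.048,-0.03],"yaw":0},{"slide":[-0.1975,0.048,-0.06],"yaw":0},{"slide":[-0.1975,0.048,-0.08],"yaw":0},{"slide":[-0.1975,0.048,-0.088],"yaw":0},{"slide":[-0.1975,0.048,-0.093],"yaw":0},{"slide":[-0.1975,0.048,-0.097],"yaw":0},{"slide":[-0.1975,0.048,-0.1],"yaw":0},{"slide":[-0.1975,0.048,-0.1],"yaw":0},{"slide":[-0.1975,0.048,-0.1],"yaw":0}]'
```

```text
clock: 15.38
position: [0.4637, -0.0251, 0.0534]
ee_rot: [0.722, 0.692, 0.001, 0.001]
ft_force: [-0.7, -1.4, 0.7]
grip_width: 0.578
grasp_force: 43.4
```

```bash
python3 -m inch '[{"slide":[0,0,0],"yaw":0},{"slide":[0,0,0],"yaw":0},{"slide":[0,0,0],"yaw":0},{"slide":[0,0,0],"yaw":0},{"slide":[0,0,0],"yaw":0},{"slide":[0,0,0],"yaw":0},{"slide":[0,0,0.02],"yaw":0},{"slide":[0,0,0.05],"yaw":0},{"slide":[0,0,0.08],"yaw":0},{"slide":[0,0,0.11],"yaw":0},{"slide":[0.03,-0.02,0.11],"yaw":0},{"slide":[0.06,-0.04,0.11],"yaw":0},{"slide":[0.09,-0.06,0.11],"yaw":0},{"slide":[0.12,-0.08,0.11],"yaw":0},{"slide":[0.15,-0.1,0.11],"yaw":0},{"slide":[0.18,-0.113,0.11],"yaw":0},{"slide":[0.197,-0.119,0.11],"yaw":0},{"slide":[0.197,-0.119,0.11],"yaw":0},{"slide":[0.197,-0.119,0.11],"yaw":0}]' 0 && python3 - <<'E'
from h import *
cv2.imwrite("pics/g6.png",cv2.resize(camera("scene")["frame"][60:300,150:470,::-1],None,fx=2.4,fy=2.4))
E
```

```text
clock: 16.97
position: [0.6594, -0.1446, 0.1614]
ee_rot: [0.722, 0.692, -0.001, -0.0]
ft_force: [0.0, -0.1, -0.4]
grip_width: 0.998
grasp_force: 0.0
```

View pics/g6.png

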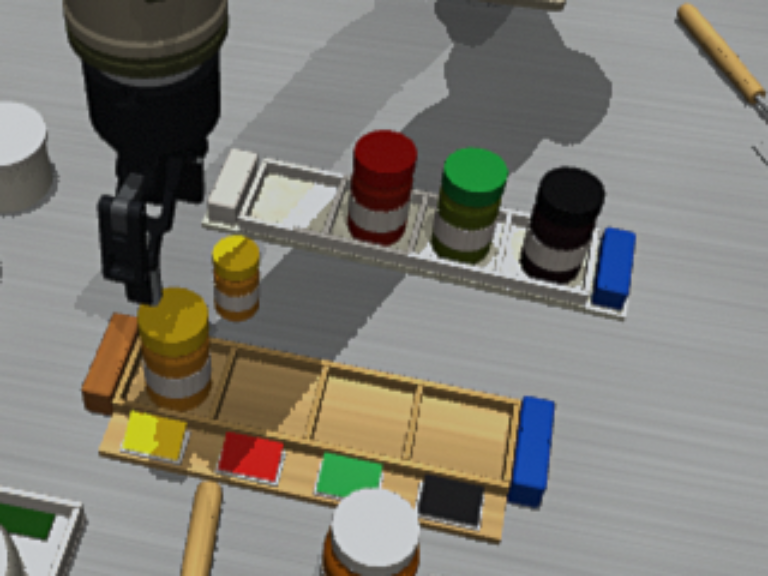

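Red is in well 3 at (382,190), upright. The gripper is over yellow, and the small jar at (237,275) is clear. I'll grasp yellow.

```bash
python3 -m inch '[{"slide":[0,0,-0.03],"yaw":0},{"slide":[0,0,-0.06],"yaw":0},{"slide":[0,0,-0.085],"yaw":0},{"slide":[0,0,-0.1],"yaw":0},{"slide":[0,0,-0.11],"yaw":0},{"slide":[0,0,-0.11],"yaw":0},{"slide":[0,0,-0.11],"yaw":0}]' 0; python3 -m inch '[{"slide":[0,0,0],"yaw":0},{"slide":[0,0,0],"yaw":0},{"slide":[0,0,0],"yaw":0},{"slide":[0,0,0],"yaw":0},{"slide":[0,0,0],"yaw":0},{"slide":[0,0,0],"yaw":0},{"slide":[0,0,0],"yaw":0},{"slide":[0,0,0],"yaw":0},{"slide":[0,0,0.02],"yaw":0},{"slide":[0,0,0.05],"yaw":0},{"slide":[0,0,0.08],"yaw":0},{"slide":[0,0,0.1],"yaw":0},{"slide":[0,0,0.1],"yaw":0},{"slide":[0,0,0.1],"yaw":0}]' 255 40
```

```text
clock: 17.6
position: [0.6597, -0.144, 0.0533]
ee_rot: [0.722, 0.692, 0.0, 0.0]
ft_force: [0.2, -0.9, 0.7]
grip_width: 0.996
grasp_force: 0.0
clock: 18.77
position: [0.66, -0.1442, 0.1535]
ee_rot: [0.722, 0.692, 0.001, 0.001]
ft_force: [-0.8, 0.2, -2.4]
grip_width: 0.575
grasp_force: 42.1
```

```bash
python3 -m inch '[{"slide":[-0.03,0.007,0.01],"yaw":0},{"slide":[-0.065,0.016,0.01],"yaw":0},{"slide":[-0.1,0.025,0.01],"yaw":0},{"slide":[-0.135,0.033,0.01],"yaw":0},{"slide":[-0.167,0.041,0.01],"yaw":0},{"slide":[-0.19,0.046,0],"yaw":0},{"slide":[-0.202,0.0475,0],"yaw":0},{"slide":[-0.202,0.0475,0],"yaw":0},{"slide":[-0.202,0.0475,0],"yaw":0},{"slide":[-0.202,0.0475,-0.03],"yaw":0},{"slide":[-0.202,0.0475,-0.06],"yaw":0},{"slide":[-0.202,0.0475,-0.08],"yaw":0},{"slide":[-0.202,0.0475,-0.088],"yaw":0},{"slide":[-0.202,0.0475,-0.093],"yaw":0},{"slide":[-0.202,0.0475,-0.097],"yaw":0},{"slide":[-0.202,0.0475,-0.1],"yaw":0},{"slide":[-0.202,0.0475,-0.1],"yaw":0},{"slide":[-0.202,0.0475,-0.1],"yaw":0}]'; python3 -m inch '[{"slide":[0,0,0],"yaw":0},{"slide":[0,0,0],"yaw":0},{"slide":[0,0,0],"yaw":0},{"slide":[0,0,0],"yaw":0},{"slide":[0,0,0],"yaw":0},{"slide":[0,0,0],"yaw":0},{"slide":[0,0,0.02],"yaw":0},{"slide":[0,0,0.05],"yaw":0},{"slide":[0,0,0.08],"yaw":0},{"slide":[0,0,0.12],"yaw":0},{"slide":[0,0,0.15],"yaw":0},{"slide":[0,0,0.18],"yaw":0},{"slide":[0.02,-0.03,0.18],"yaw":0},{"slide":[0.04,-0.06,0.18],"yaw":0},{"slide":[0.06,-0.09,0.18],"yaw":0},{"slide":[0.08,-0.12,0.18],"yaw":0},{"slide":[0.08,-0.12,0.18],"yaw":0},{"slide":[0.08,-0.12,0.18],"yaw":0}]' 0; python3 - <<'E'
from h import *
a=camera("scene")["frame"][60:300,150:470,::-1];b=camera("top")["frame"][150:310,90:350,::-1]
cv2.imwrite("pics/g7.png",np.vstack([cv2.resize(a,(440,330)),cv2.resize(b,(440,270))]))
E
```

```text
clock: 20.27
position: [0.4586, -0.0968, 0.0534]
ee_rot: [0.722, 0.692, 0.001, 0.001]
ft_force: [0.4, -0.6, 1.6]
grip_width: 0.577
grasp_force: 42.9
clock: 21.77
position: [0.5372, -0.2185, 0.2312]
ee_rot: [0.723, 0.691, -0.002, -0.0]
ft_force: [0.4, 0.2, 0.3]
grip_width: 0.998
grasp_force: 0.0
```

View pics/g7.png

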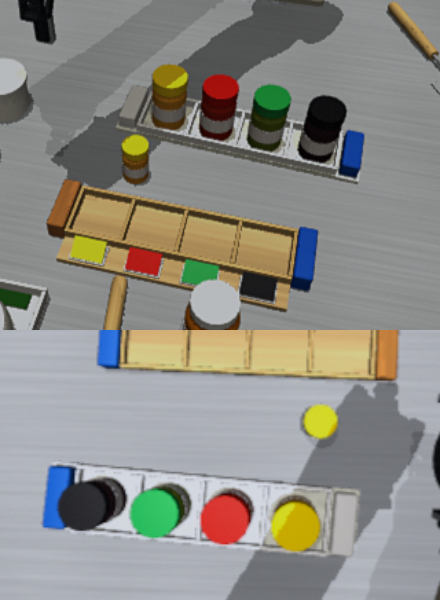

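All four jars stand upright in the rack: black (322,128), green (270,118), red (220,106) and yellow (169,96), counted from the blue block. The arm is clear.

```bash
python3 -c "
from workcell import *
print(hand_in())"
```

```text
the job is handed in; nothing more can be done
None
```

All four jars are standing upright in the rack, in the order black, green, red, yellow from the blue block, and the job was handed in at about 22 s with the arm clear.

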